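# Lift a connector housing out of the sloping bin and seat it on the wiring jig

### The arm

A 6-joint arm with a two-finger parallel gripper is mounted at the origin on the work surface. World frame = base frame: x ahead of the robot, y to its left, z up, the work surface at z = 0. Lengths are in m, angles in rad, forces in N, time in s.
With the tool pointing down it reaches from about 0.25 to 0.725 m from the base axis. Payload 4 kg.
Tool frame: the origin (TCP) lies on the centre line of the jaws, within the pads' length; the fingertips stand 22 mm ahead of it and the grasp point (between the pads) lies 3 mm ahead of it (bot.tip_reach is the distance from the TCP to the fingertips, in m); z points along the fingers, y is the line along which they close (so a half turn about z gives the same grasp; the last joint's range is limited). The gripper opens to 85 mm and grips with 20 to 120 N. Pads are 22 mm wide; open, the fingers measure 114 mm over their backs; the gripper's body (76 mm by 85 mm) begins 54 mm behind the grasp point. The pads swing forward as they close: fully open they stand 13 mm farther back than shut.
Start: joints at [0, 0.241, 0.005, 1.335, 0, 1.571], TCP at [0.5, -0, 0.253] pointing down, gripper open.
Joint ranges: [-2.72, 2.72], [-1.05, 1.87], [-1.09, 1.28], [-1.99, 2.15], [-1.42, 1.44], [-3.14, 3.14]. Speed limits (rad/s): [2.79, 2.79, 3.14, 3.14, 3.14, 3.14].

### API

Orientations are given as a unit quaternion [x, y, z, w].
In Python, from workcell import bot gives the robot as it stands. The module is installed in compiled form; this text tells all that it offers.
- The arm moves only by the tool apply_moves, never from a script. Its argument "commands" is a list of rows, each a list of 4 numbers: the shift along the tool's x, y, z scaled (see below), then the turn about the tool's z scaled (see below). In form: [[tx, ty, tz, roll], ...]. A call has exactly 5 rows; each row shifts and turns the commanded pose from where the row before left it, along the tool's axes as they then stand; what a row does not reach is not made up. The controller multiplies each number of a shift by 20 mm and each number of a turn by 60 degrees. A row lasts 1/12 s, in which the tool goes at most 41.7 mm and 7.16 degrees, less where a joint would pass 70% of its speed; a pose out of reach is approached as far as the arm can. A call with a number of a shift or a turn outside -1 to 1 is refused whole. A call with a gripper value outside its range is refused whole. "claw" is the closure, from 0 (fully open) to 1 (shut), set as the call begins (left out, the last holds). The fingers move at their own pace and stop on an object; the grip force is fixed at half the most. Time passes only in rows, so rows that do not move let the fingers close, or fill a call up. It gives the time, the measured TCP pose, the force, the opening and the grip force at its end, in the units of the state.
- bot.get_obs(): the state, without advancing time (a new reading comes with each control period).
- bot.camera(name): name is "scene" or "side" or "wrist"; returns a dict with "image" (420x560x3 uint8, blue, green, red), "camera_matrix" (3x3 intrinsics, pixels), "R" (3x3) and "t" (3): a world point X has camera coordinates R X + t. Camera axes: x right, y down, z forward; pixel columns grow to the right and rows downward; lengths in m; the calibration is good to about 2 mm. A picture is of the moment at which its call begins. There is no depth.
- bot.job_done(): hands the job in; it is judged then, once.
The state is a dict: "clock": time; "joint_pos": joint angles; "joint_vel": joint speeds; "tau": joint torques, N m; "eef_pos": TCP position; "tool_rot": TCP orientation; "ft_force": force on the tool from outside, world axes, zero at the start; "ft_torque": the same for the moment, N m; "grip_width": finger opening in m; "grasp_force": force on a finger pad.
Only numpy, scipy, OpenCV 4.12 (cv2) and the standard library are available. Lean on these libraries where they do the work, as an engineer would, in place of code of your own. Each camera call takes 0.05 s, during which the arm holds its last target. There are 200 camera calls.

### The job

Take the flanged connector housing out of its sloping parts bin, turn it level and lower it gently over the two locating pins of the steel wiring jig, keeping hold of it until its flange rests flush on the jig; then let go. Either way round will do. Leave the hood in the other bin, the reel, the dish and the screwdriver where they are.

Things in the scene. Friction and masses are not known exactly. Their poses are not given: they have to be found in the camera images.
- housing: The part to move: grey die-cast metal housing, 0.2 to 0.35 kg. Flange 130 (x) x 64 (y) x 6 mm with four 9.5 mm through holes at x = +-54, y = +-22 mm; from it rises a shell 92 x 44 mm, 48 mm above the underside. Origin at the centre of the flange's underside, z out through the shell. It starts flange-down on the 25 degree floor of either bin, x up the slope, 13 mm short of the front wall.
- housing_grip (a point): Point of the housing 30 mm above its origin along its z, midway between the shell's flat long sides (44 mm apart across y), which are clear between x = +-33 mm; beyond, at x = +-37, z = 34 mm, small locking studs stick 5 mm out. Axes as the housing.
- hood: Bystander in the other bin: mating hood of like grey metal, 128 x 50 x 55 mm, smooth without flange or holes, with a round cable gland 24 mm long at its upper end. Origin at the centre of its underside; z out of its top.
- rack: Fixed steel rack, two open black bins side by side (centres at y = +-64.5 mm). Origin on the bench under the middle. Floors slope 25 degrees, low end towards -x; floor 72 mm high at the origin. A bin is 200 mm long down the slope, 125 mm wide inside; its walls stand 50 mm square off the floor, but 38 mm at the front and along the first 50 mm of the sides. Rear rim 162 mm above the bench.
- jig: Fixed dark steel wiring jig: base 200 x 130 x 18 mm, two uprights and a flat windowed top plate 172 x 88 mm, its top 84 mm above the bench; nothing stands above it but the pins. Origin on the bench under the middle; x along its length, z up.
- jig_seat (a point): Centre of the jig's flat top face (84 mm above the bench), where the housing's origin belongs; axes as the jig.
- pin_a (a point): Tip of the locating pin at x = +54, y = +22 mm of the jig: 6.4 mm diameter, 15 mm tall, upper 5 mm tapered.
- pin_b (a point): Tip of the like locating pin at x = -54, y = -22 mm of the jig.
- reel: Bystander: steel-grey reel standing on end, 64 mm diameter, 52 mm tall. Origin at the centre of its underside.
- dish: Bystander: round aluminium dish, 110 mm diameter, 30 mm tall. Origin at the centre of its underside.
- driver: Bystander: screwdriver with black handle, 190 mm long, lying on the bench. Origin under its middle.

How it is judged:
By the outcome, as a careful person would: the job done as asked, in the order asked, and still so for the second after the job is handed in, with the robot touching nothing.
It also fails if it takes over 42 s, if anything falls off the work surface, if the arm or the gripper's body presses on something with over 40 N, if the wrist force passes 120 N, or if a joint passes its speed limit or range.

## Working session

There is one attempt and no reset: what is moved stays moved. The work goes in short steps, Python scripts to look and compute and a tool call to move; the robot and the scene stay as the last step left them, time stands still between calls to the robot, and variables do not carry over. Pictures are saved under pics/ and viewed, at most 10 in all, crops included, and the job is handed in when it is done.

Besides the shell and the picture viewer there is one more tool, called after "Emit:" as a command line: name --pt "numbers of a row" for each row, then --argument value for the rest. apply_moves: Moves the arm, as the interface text tells. Shifts and turns lie within -1 to 1; 1 stands for 20 mm of shift or 60 degrees of turn. Its arguments: {"type":"object","properties":{"commands":{"type":"array","items":{"type":"array","items":{"type":"number","minimum":-1,"maximum":1}}},"claw":{"type":"number"}},"required":["commands"]}

```bash
mkdir -p pics
cat > h.py <<'E'
import numpy as np,cv2,json
from scipy.optimize import least_squares
from workcell import bot
def snap(n,f):
    c=bot.camera(n); cv2.imwrite(f'pics/{f}.png',c['image'])
    np.savez(f'pics/{f}.npz',K=c['camera_matrix'],R=c['R'],t=c['t'])
def cam(f):
    d=np.load(f'pics/{f}.npz'); return d['K'],d['R'],d['t']
def proj(f,X):
    K,R,t=cam(f); p=(np.atleast_2d(X)@R.T+t)@K.T; return p[:,:2]/p[:,2:]
def onz(f,uv,z):
    K,R,t=cam(f); d=R.T@np.linalg.solve(K,[uv[0],uv[1],1]); c=-R.T@t; return c+d*(z-c[2])/d[2]
def fit(obs,z0=0,x0=(.5,0,0)):
    """obs: list of (file, local xyz, uv): upright object's x,y,yaw"""
    def W(p,l):
        c,s=np.cos(p[2]),np.sin(p[2]); return np.array([p[0]+c*l[0]-s*l[1],p[1]+s*l[0]+c*l[1],l[2]+z0])
    r=least_squares(lambda p:np.concatenate([proj(f,W(p,l))[0]-uv for f,l,uv in obs]),x0,loss='soft_l1')
    return r.x,r.fun.reshape(-1,2) if r.fun.size==2*len(obs) else r.fun
E
python3 - <<'E'
from h import *
for n in('scene','side','wrist'): snap(n,n+'0')
a=[cv2.imread(f'pics/{n}0.png') for n in('scene','side','wrist')]
print(bot.get_obs())
for n in('scene','side','wrist'): print(n,-cam(n+'0')[1].T@cam(n+'0')[2], cam(n+'0')[1][2])
E
```

```text
{'clock': 0.15, 'joint_pos': array([-2.83820768e-06,  2.41253832e-01,  4.03020498e-03,  1.33518216e+00,
       -1.61305950e-05,  1.57080319e+00]), 'joint_vel': array([ 0.00076803, -0.000691  ,  0.00436795, -0.00063543, -0.00089223,
        0.00155855]), 'tau': array([-1.62746033e-03, -3.72633219e+01,  2.52638429e+01,  1.23480460e-02,
       -1.30651040e-05,  1.49362950e-05]), 'eef_pos': array([ 4.99561538e-01, -5.95862189e-06,  2.52609149e-01]), 'tool_rot': array([ 7.07109978e-01,  7.07103126e-01, -5.74735598e-04, -5.63327257e-04]), 'ft_force': array([-0.16661347, -0.02065107,  0.17876756]), 'ft_torque': array([ 0.04807373, -0.06071535,  0.06550364]), 'grasp_force': 0.0, 'grip_width': 0.08556594072543514}
scene [ 1.07025967 -0.20682774  0.93801201] [-0.49722886  0.21577992 -0.84035855]
side [-0.06456969 -0.97602359  0.92748518] [ 0.45071572  0.67030448 -0.58953137]
wrist [0.49985907 0.07654098 0.37313859] [-0.00189473 -0.29606872 -0.95516476]
```

View pics/scene0.png

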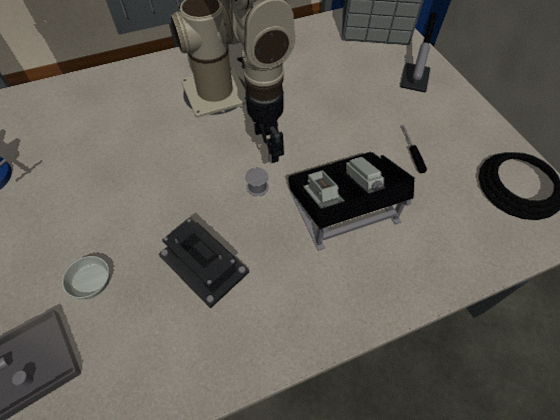

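View pics/side0.png

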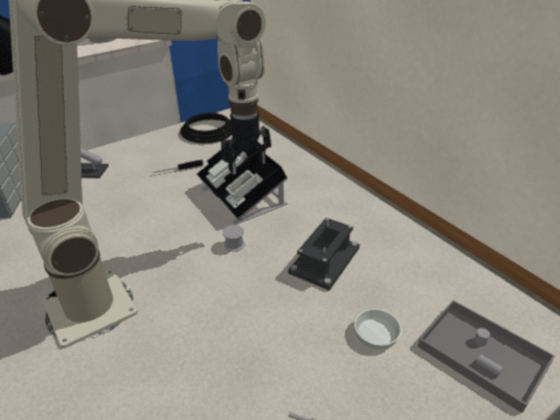

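The scene view shows the housing (open shell with flange) at about (322,188) in the left-hand bin, the hood at (366,174), the jig at (204,258), and the reel at (257,182). The side view shows the rack at (242,180) and the jig at (325,250). Next I'll enlarge these.

Run:
```python
from h import *
a=cv2.imread('pics/scene0.png');b=cv2.imread('pics/side0.png')
def cr(im,x,y,w,h,s): return cv2.convertScaleAbs(cv2.resize(im[y:y+h,x:x+w],None,fx=s,fy=s,interpolation=cv2.INTER_CUBIC),alpha=1.5,beta=25)
top=np.hstack([cr(a,285,145,133,100,3),cr(a,155,210,133,100,3)])
bot_=np.hstack([cr(b,190,125,133,100,3),cr(b,280,210,133,100,3)])
cv2.imwrite('pics/comp.png',np.vstack([top,bot_]))
```

```text
(no output)
```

View pics/comp.png

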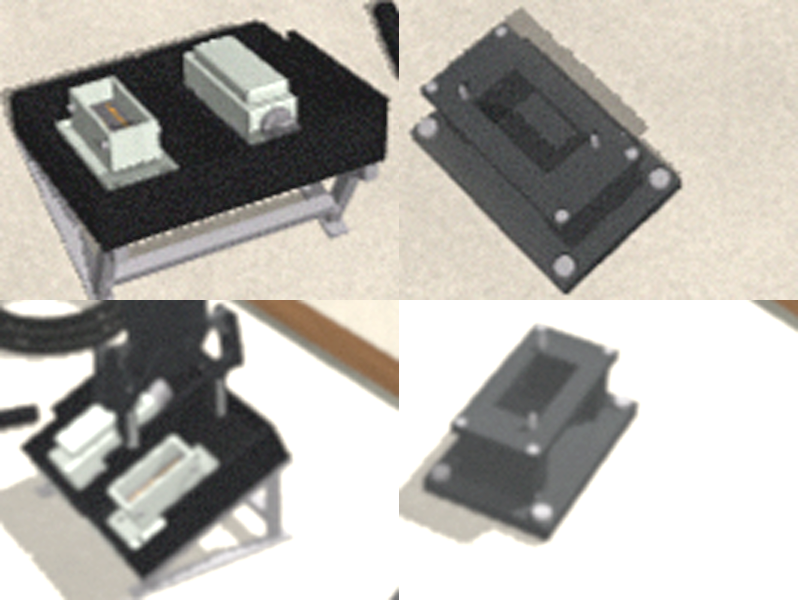

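The scene crop shows the jig pins at comp (463,90) and (595,140), and the housing lying lengthwise down the slope, low end towards the robot. The side crop has the pins at (542,333) and (532,412). I'll fit poses from these points.

```bash
cat > est.py <<'E'
from h import *
from scipy.spatial.transform import Rotation as Ro
S=lambda x,y:(285+x/3,145+y/3); D=lambda x,y:(190+x/3,125+(y-300)/3)
ob=[('scene0',(65,-32,6),S(104,186)),('scene0',(65,32,6),S(178,165)),('scene0',(-65,-32,6),S(57,121)),
('scene0',(46,-22,48),S(110,140)),('scene0',(46,22,48),S(158,128)),('scene0',(-46,-22,48),S(71,87)),('scene0',(-46,22,48),S(117,77)),
('side0',(-65,32,6),D(110,514)),('side0',(-65,-32,6),D(137,545)),('side0',(65,-32,6),D(218,461)),
('side0',(-46,22,48),D(109,487)),('side0',(-46,-22,48),D(135,513)),('side0',(46,-22,48),D(204,449)),('side0',(46,22,48),D(178,434))]
Rot=lambda y:Ro.from_euler('z',y)*Ro.from_euler('y',-25,degrees=True)
def f(p): return np.concatenate([proj(n,p[:3]+Rot(p[3]).apply(np.array(l)/1e3))[0]-uv for n,l,uv in ob])
r=least_squares(f,[.5,0,.07,0],loss='soft_l1',f_scale=.7)
E
python3 - <<'E'
from est import *
print('housing',r.x.round(4),'deg',np.degrees(r.x[3]));print(f(r.x).reshape(-1,2).round(1).tolist())
p=r.x;print('grip',p[:3]+Rot(p[3]).apply([0,0,.03]))
J=lambda x,y:(155+(x-399)/3,210+y/3);G=lambda x,y:(280+(x-399)/3,210+(y-300)/3)
o=[('scene0',(.054,.022,.099),J(593,135)),('scene0',(-.054,-.022,.099),J(462,86)),
('side0',(.054,.022,.099),G(532,411)),('side0',(-.054,-.022,.099),G(542,333)),
('scene0',(-.1,.065,.018),J(411,132)),('scene0',(.1,-.065,.018),J(681,180)),('scene0',(.1,.065,.018),J(567,287)),
('side0',(.1,-.065,.018),G(424,487)),('side0',(.1,.065,.018),G(546,538)),('side0',(-.1,.065,.018),G(636,405))]
for y0 in(-2.2,-.8,.8,2.2):
    s,e=fit(o,0,(.7,-.2,y0)); print(s.round(4),np.degrees(s[2]).round(1),np.abs(e).mean()); 
    if np.abs(e).mean()<2: print(e.round(1).tolist())
E
```

```text
housing [ 0.5711  0.1303  0.0663 -0.0797] deg -4.566401577196149
[[1.4, 2.6], [0.3, 3.1], [-0.1, 0.6], [-0.8, -0.8], [-0.4, -1.2], [-0.3, 0.9], [-0.4, 0.2], [-0.2, 0.2], [-0.6, -0.4], [4.2, 2.5], [0.2, -1.1], [-2.5, -3.1], [-2.6, 0.2], [-0.4, -1.0]]
grip [0.5584623  0.13128886 0.09350323]
[ 0.6074 -0.2235 -2.7361] -156.8 22.0071168771878
[ 0.6074 -0.2235 -2.736 ] -156.8 22.007113709387262
[ 0.6452 -0.2376  1.9206] 110.0 21.965725523100808
[ 0.6452 -0.2376  1.9206] 110.0 21.96572913042868
```

Run:
```python
from est import *
for t in(25,-25):
  Rt=lambda y:Ro.from_euler('z',y)*Ro.from_euler('y',t,degrees=True)
  g=lambda p:np.concatenate([proj(n,p[:3]+Rt(p[3]).apply(np.array(l)/1e3))[0]-uv for n,l,uv in ob])
  q=least_squares(g,[.55,.1,.07,0],loss='soft_l1',f_scale=.7);print(t,q.x.round(4),q.cost);print(g(q.x).reshape(-1,2).round(1).tolist())
J=lambda x,y:(155+(x-399)/3,210+y/3);G=lambda x,y:(280+(x-399)/3,210+(y-300)/3)
def P(n):
  K,R,t=cam(n);return K@np.c_[R,t]
for a,b in((J(593,135),G(532,411)),(J(462,86),G(542,333)),(J(593,135),G(542,333)),(J(462,86),G(532,411))):
  X=cv2.triangulatePoints(P('scene0'),P('side0'),np.array(a),np.array(b)).ravel();X=X[:3]/X[3]
  print(X.round(4),(proj('scene0',X)[0]-a).round(1),[onz('scene0',a,.099).round(3).tolist(),onz('side0',b,.099).round(3).tolist()])
for u in[(411,132),(681,180),(567,287)]:print('base scene',onz('scene0',J(*u),.018).round(3))
for u in[(424,487),(546,538),(636,405)]:print('base side',onz('side0',G(*u),.018).round(3))
```

```text
25 [0.54   0.1268 0.0615 0.3328] 100.72688746334153
[[4.4, 7.1], [-3.7, 0.8], [-9.2, -10.3], [7.0, 11.0], [2.9, 5.7], [-1.4, 0.1], [-4.6, -5.4], [-7.0, -4.8], [-0.4, -8.5], [-3.2, 16.2], [2.3, -7.9], [4.5, -12.1], [-1.4, 7.5], [-3.2, 8.4]]
-25 [ 0.5711  0.1303  0.0663 -0.0797] 14.854948981006556
[[1.4, 2.6], [0.3, 3.1], [-0.1, 0.6], [-0.8, -0.8], [-0.4, -1.2], [-0.3, 0.9], [-0.4, 0.2], [-0.2, 0.2], [-0.6, -0.4], [4.2, 2.5], [0.2, -1.1], [-2.5, -3.1], [-2.6, 0.2], [-0.4, -1.0]]
[ 0.6215 -0.1889  0.0273] [-3.3  5.1] [[0.647, -0.179, 0.099], [0.57, -0.262, 0.099]]
[ 0.5967 -0.25    0.1625] [ 2.6 -4.2] [[0.567, -0.262, 0.099], [0.649, -0.181, 0.099]]
[ 0.6484 -0.1801  0.0994] [-0.3  0.5] [[0.647, -0.179, 0.099], [0.649, -0.181, 0.099]]
[ 0.5683 -0.2627  0.1007] [-0.2  0.3] [[0.567, -0.262, 0.099], [0.57, -0.262, 0.099]]
base scene [ 0.545 -0.319  0.018]
base scene [ 0.674 -0.121  0.018]
base scene [ 0.725 -0.236  0.018]
base side [ 0.485 -0.216  0.018]
base side [ 0.534 -0.33   0.018]
base side [ 0.719 -0.245  0.018]
```

Run:
```python
import est
from est import *
est.ob[:]=[o for i,o in enumerate(ob) if i not in(0,1,9,11)]
r=least_squares(f,[.55,.1,.07,0],loss='soft_l1',f_scale=.7);p=r.x
print(p.round(4),np.degrees(p[3]),r.cost,f(p).reshape(-1,2).round(1).tolist())
print('grip',p[:3]+Rot(p[3]).apply([0,0,.03]))
print('reel',onz('scene0',(257,189),0),onz('side0',(233,244),0),'dish',onz('scene0',(87,280),0))
# predicted height: floor 72mm at rack origin; housing origin is 22mm down slope
print('expected z',.072-.022*np.sin(np.radians(25)))
Rm=Ro.from_quat(bot.get_obs()['tool_rot']).as_matrix();print(Rm.round(3))
```

```text
[ 0.5721  0.1307  0.0653 -0.0808] -4.627630446582892 3.687676439609104 [[0.2, 1.0], [-0.5, -0.3], [-0.2, -0.7], [-0.0, 1.3], [-0.1, 0.7], [-0.0, 0.2], [-0.4, -0.3], [0.4, -1.0], [-2.4, 0.4], [-0.2, -0.8]]
grip [0.55946965 0.13176553 0.092443  ]
reel [ 4.37786450e-01 -1.16947543e-02  1.11022302e-16] [ 0.43207664 -0.00502355  0.        ] dish [ 0.53674601 -0.50345468  0.        ]
expected z 0.06270239824170461
[[ 0.     1.    -0.002]
 [ 1.    -0.    -0.   ]
 [-0.    -0.002 -1.   ]]
```

View pics/wrist0.png

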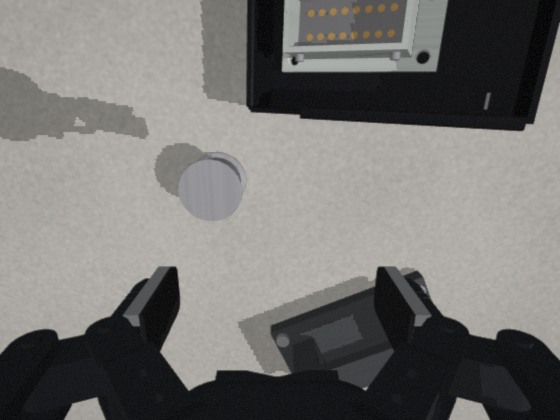

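The wrist view shows the housing in the +y bin with its low end to the left, and a locking stud at (396,57). The grey disc at (212,188) is the reel. I'll start moving.

Emit:
apply_moves --pt "1 0.6 0 0" --pt "1 0.6 0 0" --pt "1 0.6 0 0" --pt "1 0.6 0 0" --pt "1 0.6 0 0" --claw 0.1

```text
clock: 0.57
eef_pos: [0.5602, 0.1009, 0.2529]
tool_rot: [0.707, 0.707, -0.0, -0.0]
ft_force: [1.0, -0.5, 0.2]
grip_width: 0.0767
grasp_force: 0.0
```

Emit:
apply_moves --pt "1 0 0 0" --pt "0.6 0 0 -0.118" --pt "0 0 0 -0.118" --pt "0 0 0 -0.118" --pt "0 0 0 -0.118"

```text
clock: 0.98
eef_pos: [0.5597, 0.1325, 0.2526]
tool_rot: [0.51, 0.86, -0.0, -0.0]
ft_force: [0.7, 0.3, -0.4]
grip_width: 0.0766
grasp_force: 0.0
```

```bash
python3 -c "
from h import *
o=bot.get_obs();print(o['joint_pos'].round(3),o['grip_width'])"
```

```text
[ 0.232  0.393  0.217  1.396 -0.     1.302] 0.07659548553787693
```

Emit:
apply_moves --pt "0 0 0 -0.119" --pt "0 0 0 -0.119" --pt "0 0 0 -0.119" --pt "0 0 0 -0.119" --pt "0 0 0 -0.119"

```text
clock: 1.4
eef_pos: [0.5597, 0.1319, 0.2527]
tool_rot: [0.222, 0.975, -0.0, -0.001]
ft_force: [0.4, -0.0, 0.2]
grip_width: 0.077
grasp_force: 0.0
```

Emit:
apply_moves --pt "0 0 0.6 -0.119" --pt "0 0 0.6 -0.119" --pt "0 0 0.6 -0.119" --pt "0 0 0 0" --pt "0 0 0 0"

```text
clock: 1.82
eef_pos: [0.5593, 0.1318, 0.2164]
tool_rot: [0.041, 0.999, -0.0, -0.001]
ft_force: [0.3, -0.4, -0.6]
grip_width: 0.0772
grasp_force: 0.0
```

Run:
```python
from h import *
snap('wrist','w1'); o=bot.get_obs();print(o['eef_pos'].round(4),Ro.from_quat(o['tool_rot']).as_matrix().round(3) if 'Ro' in globals() else o['tool_rot'])
```

```text
[0.5599 0.132  0.2173] [ 4.12427746e-02  9.99149103e-01 -7.83984852e-05 -3.11037070e-04]
```

View pics/w1.png

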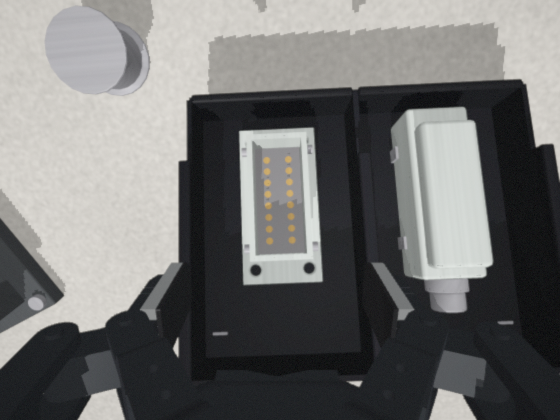

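The wrist view shows the housing with its high-end flange holes at (256,270) and (309,268), flange corners at (244,284) and (323,281), and the hood on the right. I'll check the pose against it.

Run:
```python
import est
from est import *
w=[('w1',(54,-22,6),(256,270)),('w1',(54,22,6),(309,268)),('w1',(65,-32,6),(244,284)),('w1',(65,32,6),(323,281))]
p=r.x
for n,l,uv in w: print(l,proj(n,p[:3]+Rot(p[3]).apply(np.array(l)/1e3))[0].round(1),uv)
est.ob[:]=[o for i,o in enumerate(ob) if i not in(0,1,9,11)]+w*2
q=least_squares(f,p,loss='soft_l1',f_scale=.7).x
print(q.round(4),np.degrees(q[3]),f(q).reshape(-1,2).round(1).tolist())
print('grip',q[:3]+Rot(q[3]).apply([0,0,.03]))
im=cv2.imread('pics/w1.png')
for l in [(x,y,48) for x in(-46,46) for y in(-22,22)]+[(x,y,6) for x in(-65,65) for y in(-32,32)]+[(x,y,34) for x in(-37,37) for y in(-27,27)]:
    u=proj('w1',q[:3]+Rot(q[3]).apply(np.array(l)/1e3))[0]; cv2.circle(im,tuple(int(round(v*8)) for v in u),12,(0,0,255),1,cv2.LINE_AA,3)
cv2.imwrite('pics/w1o.png',cv2.resize(im[100:320,200:400],None,fx=2.7,fy=2.7,interpolation=cv2.INTER_CUBIC))
```

```text
(54, -22, 6) [247.8 276.4] (256, 270)
(54, 22, 6) [302.1 276.3] (309, 268)
(65, -32, 6) [235.2 290.3] (244, 284)
(65, 32, 6) [314.7 290.2] (323, 281)
[ 0.5679  0.135   0.0608 -0.0406] -2.3248313343636617 [[0.3, 0.9], [0.6, -0.9], [0.5, -1.8], [-0.1, 1.1], [-0.5, 0.1], [-1.7, 1.7], [-1.4, 0.9], [-1.2, 0.5], [-4.1, 1.2], [-2.3, 0.1], [-0.1, 0.0], [0.4, 0.1], [0.1, 0.1], [-0.7, 0.3], [-0.1, 0.0], [0.4, 0.1], [0.1, 0.1], [-0.7, 0.3]]
grip [0.55518712 0.13555525 0.08796675]
```

View pics/w1o.png

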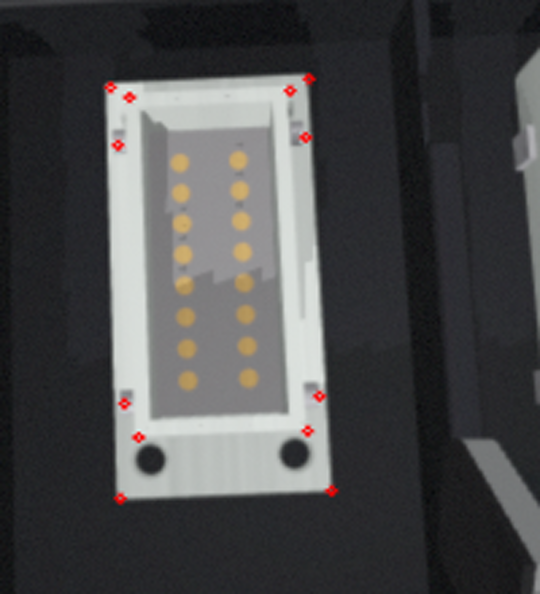

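Emit:
apply_moves --pt "0.25 0.16 0.8 -0.04" --pt "0 0 0.8 0" --pt "0 0 0.8 0" --pt "0 0 0.8 0" --pt "0 0 0.8 0"

```text
clock: 2.28
eef_pos: [0.5561, 0.1358, 0.1379]
tool_rot: [0.02, 1.0, 0.0, 0.001]
ft_force: [-0.2, -0.4, 0.9]
grip_width: 0.0767
grasp_force: 0.0
```

Emit:
apply_moves --pt "0 0 0.7 0" --pt "0 0 0.7 0" --pt "0 0 0.7 0" --pt "0 0 0 0" --pt "0 0 0 0"

```text
clock: 2.7
eef_pos: [0.5553, 0.1356, 0.0955]
tool_rot: [0.02, 1.0, -0.0, -0.0]
ft_force: [0.7, -0.2, 0.2]
grip_width: 0.0768
grasp_force: 0.0
```

Run:
```python
from h import *
snap('wrist','w2')
```

```text
(no output)
```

View pics/w2.png

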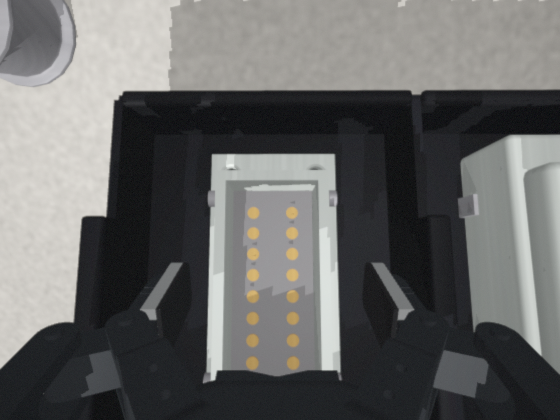

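The shell (u 208–337) sits centred between the fingers (u 183–367), with the studs clear at v≈198 and 378. I'll close the gripper and lift.

Emit:
apply_moves --pt "0 0 0 0" --pt "0 0 0 0" --pt "0 0 0 0" --pt "0 0 0 0" --pt "0 0 0 0" --claw 1

```text
clock: 3.17
eef_pos: [0.5562, 0.1357, 0.0968]
tool_rot: [0.019, 1.0, 0.0, 0.001]
ft_force: [-0.6, -0.8, 4.1]
grip_width: 0.0438
grasp_force: 62.2
```

Emit:
apply_moves --pt "0 0 0 0" --pt "0 0 -0.1 0" --pt "0 0 -0.2 0" --pt "0 0 -0.3 0" --pt "0 0 -0.4 0"

```text
clock: 3.58
eef_pos: [0.5544, 0.1354, 0.1149]
tool_rot: [0.019, 1.0, -0.0, -0.001]
ft_force: [0.0, -0.1, -1.7]
grip_width: 0.0435
grasp_force: 61.5
```

Emit:
apply_moves --pt "0 0 -0.8 0" --pt "0 0 -1 0" --pt "0 0 -1 0" --pt "0 0 -1 0" --pt "0 0 -1 0"

```text
clock: 4.0
eef_pos: [0.5551, 0.1356, 0.2128]
tool_rot: [0.019, 1.0, 0.0, 0.0]
ft_force: [0.2, 0.6, -1.6]
grip_width: 0.0434
grasp_force: 61.5
```

Emit:
apply_moves --pt "0.3 0 -1 0" --pt "0.7 0 -1 0" --pt "1 0 0 0" --pt "1 0 0 0" --pt "1 0 0 0"

```text
clock: 4.42
eef_pos: [0.4747, 0.1386, 0.2523]
tool_rot: [0.019, 1.0, 0.0, 0.001]
ft_force: [-0.5, -0.2, -2.6]
grip_width: 0.0434
grasp_force: 61.5
```

Emit:
apply_moves --pt "1 0 0 0" --pt "1 0 0 0" --pt "1 0 0 0" --pt "1 0 0 0" --pt "1 0 0 0"

```text
clock: 4.83
eef_pos: [0.3743, 0.1423, 0.2519]
tool_rot: [0.019, 1.0, 0.0, 0.0]
ft_force: [-0.5, 0.4, -2.8]
grip_width: 0.0437
grasp_force: 61.5
```

Emit:
apply_moves --pt "1 0 0.5 0" --pt "0.4 0 1 0" --pt "0 0 1 0" --pt "0 0 1 0" --pt "0 0 1 0"

```text
clock: 5.25
eef_pos: [0.3474, 0.1436, 0.1615]
tool_rot: [0.019, 1.0, 0.0, 0.001]
ft_force: [-0.3, 1.3, -2.0]
grip_width: 0.0431
grasp_force: 61.5
```

Run:
```python
from h import *
snap('scene','s3');snap('side','d3');o=bot.get_obs();print(o['ft_force'],o['eef_pos'])
u=[tuple(proj(n,o['eef_pos'])[0].astype(int)) for n in('s3','d3')];print(u)
c=[cv2.resize(cv2.imread(f'pics/{n}.png')[max(0,y-60):y+90,x-65:x+65],None,fx=3,fy=3) for n,(x,y) in zip(('s3','d3'),u)]
h=min(i.shape[0] for i in c);cv2.imwrite('pics/c3.png',cv2.convertScaleAbs(np.hstack([i[:h] for i in c]),alpha=1.3))
```

```text
[-0.4456578   0.07127123 -2.30646147] [0.3450423  0.14250906 0.1593942 ]
[(np.int64(294), np.int64(112)), (np.int64(178), np.int64(187))]
```

View pics/c3.png

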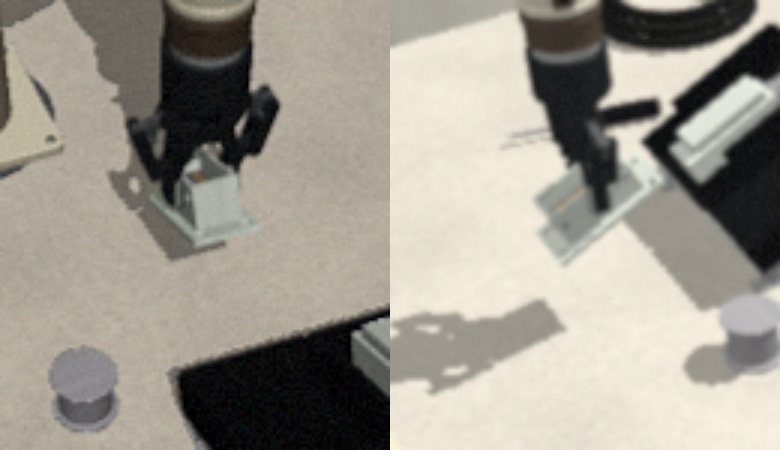

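The housing hangs firmly at its 25° tilt over clear bench, low end towards the robot. I'll press it level against the bench slowly.

Emit:
apply_moves --pt "0 0 1 0" --pt "0 0 1 0" --pt "0 0 1 0" --pt "0 0 0.8 0" --pt "0 0 0.4 0"

```text
clock: 5.77
eef_pos: [0.3474, 0.1434, 0.0771]
tool_rot: [0.019, 1.0, -0.0, -0.0]
ft_force: [-0.4, -0.3, -2.0]
grip_width: 0.0434
grasp_force: 61.8
```

Emit:
apply_moves --pt "0 0 0.15 0" --pt "0 0 0.15 0" --pt "0 0 0.15 0" --pt "0 0 0.15 0" --pt "0 0 0.15 0"

```text
clock: 6.18
eef_pos: [0.3481, 0.1437, 0.0628]
tool_rot: [0.019, 1.0, 0.0, 0.001]
ft_force: [-0.2, 1.3, -2.4]
grip_width: 0.0431
grasp_force: 61.8
```

Emit:
apply_moves --pt "0 0 0.1 0" --pt "0 0 0.1 0" --pt "0 0 0.1 0" --pt "0 0 0.1 0" --pt "0 0 0.1 0"

```text
clock: 6.6
eef_pos: [0.3537, 0.1439, 0.0555]
tool_rot: [0.019, 1.0, -0.0, 0.007]
ft_force: [9.2, -5.1, 16.5]
grip_width: 0.0433
grasp_force: 63.7
```

Emit:
apply_moves --pt "0 0 0.1 0" --pt "0 0 0.1 0" --pt "0 0 0.1 0" --pt "0 0 0.1 0" --pt "0 0 0.1 0"

```text
clock: 7.02
eef_pos: [0.357, 0.1455, 0.0467]
tool_rot: [0.019, 1.0, 0.002, 0.01]
ft_force: [9.0, -2.5, 12.7]
grip_width: 0.0436
grasp_force: 63.6
```

Emit:
apply_moves --pt "0 0 0.1 0" --pt "0 0 0.1 0" --pt "0 0 0.08 0" --pt "0 0 0.06 0" --pt "0 0 0.04 0"

```text
clock: 7.43
eef_pos: [0.3551, 0.1459, 0.0382]
tool_rot: [0.019, 1.0, 0.002, 0.008]
ft_force: [9.1, -0.3, 14.3]
grip_width: 0.0436
grasp_force: 64.4
```

Run:
```python
from h import *
snap('side','d4');o=bot.get_obs();print(o['ft_force'],o['eef_pos'])
x,y=proj('d4',o['eef_pos'])[0].astype(int)
cv2.imwrite('pics/c4.png',cv2.convertScaleAbs(cv2.resize(cv2.imread('pics/d4.png')[y-50:y+70,x-80:x+80],None,fx=4,fy=4,interpolation=cv2.INTER_CUBIC),alpha=1.2))
```

```text
[ 6.83915705  0.27542364 11.76440076] [0.35476369 0.14580944 0.03802605]
```

View pics/c4.png

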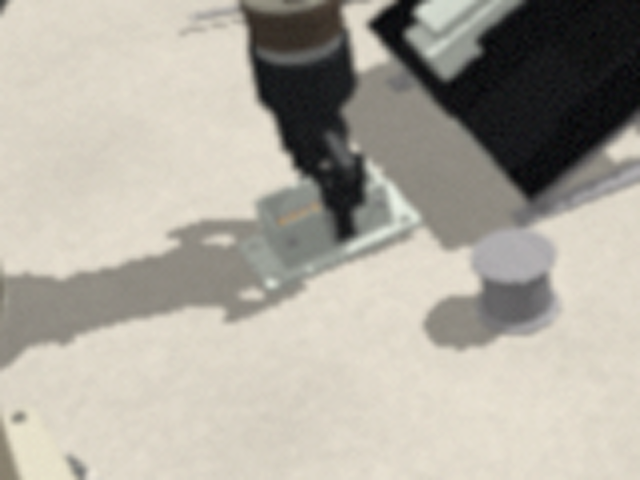

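The side view shows the housing nearly flat on the bench, with the fingers near mid-shell. I'll release it so it settles, then look from the wrist camera.

Emit:
apply_moves --pt "0 0 0 0" --pt "0 0 0 0" --pt "0 0 0 0" --pt "0 0 0 0" --pt "0 0 0 0" --claw 0.1

```text
clock: 7.9
eef_pos: [0.3467, 0.1432, 0.0344]
tool_rot: [0.019, 1.0, -0.0, -0.001]
ft_force: [-0.3, -0.3, 1.8]
grip_width: 0.077
grasp_force: 0.0
```

Emit:
apply_moves --pt "0 0 -1 0" --pt "0 0 -1 0" --pt "0 0 -1 0" --pt "0 0 -0.5 0" --pt "0 0 0 0"

```text
clock: 8.32
eef_pos: [0.3488, 0.144, 0.1065]
tool_rot: [0.019, 1.0, 0.001, 0.002]
ft_force: [0.3, -0.1, -0.7]
grip_width: 0.0768
grasp_force: 0.0
```

Run:
```python
from h import *
snap('wrist','w5');o=bot.get_obs();print(o['ft_force'],o['eef_pos'],o['tool_rot'])
```

```text
[ 1.11259098  0.71443784 -0.04421081] [0.34804558 0.14373949 0.1053064 ] [1.88157714e-02 9.99822370e-01 4.55127561e-04 9.94160804e-04]
```

View pics/w5.png

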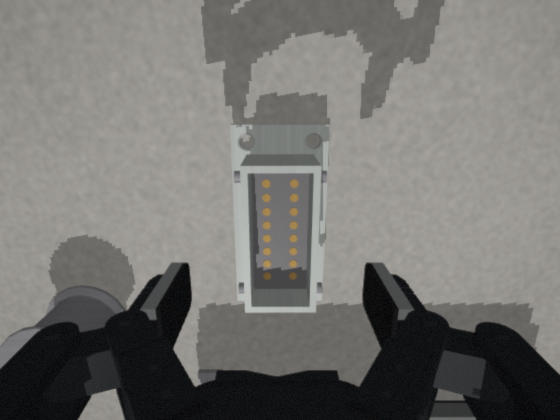

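The wrist view shows the housing flat on the bench. Its low-end holes are at (247,142) and (313,141), and its shell-top corners at (234,168), (321,166), (246,312) and (317,310). That was my last allowed picture, so from here I'll go by numbers only.

Run:
```python
from h import *
L=[((-54,-22,6),(247,142)),((-54,22,6),(313,141)),((-46,-22,48),(234,168)),((-46,22,48),(321,166)),((46,-22,48),(246,312)),((46,22,48),(317,310)),((-65,-32,6),(231,126)),((-65,32,6),(329,124))]
p,e=fit([('w5',np.array(l)/1e3,uv) for l,uv in L],0,(.34,.14,0))
print(p.round(4),np.degrees(p[2]),e.round(1).tolist())
from scipy.spatial.transform import Rotation as Ro
o=bot.get_obs();R=Ro.from_quat(o['tool_rot']).as_matrix();print('tool y yaw',np.degrees(np.arctan2(R[1,1],R[0,1])))
print('shift in tool',R.T@(np.r_[p[:2],.1]-o['eef_pos']))
```

```text
[ 0.3521  0.1475 -0.0246] -1.4100307725651007 [[-1.4, 0.4], [0.1, 0.5], [5.5, -1.5], [0.1, -0.5], [0.2, 1.0], [0.0, 2.2], [-1.7, -0.8], [0.1, -0.0]]
tool y yaw 87.84379638609222
shift in tool [-0.00388156  0.00389857  0.00531776]
```

Emit:
apply_moves --pt "-0.19 0.13 0.9 -0.01" --pt "0 0 0.9 0" --pt "0 0 0.9 0" --pt "0 0 0.75 0" --pt "0 0 0 0"

```text
clock: 8.78
eef_pos: [0.3479, 0.1445, 0.0323]
tool_rot: [0.014, 1.0, -0.002, -0.004]
ft_force: [-0.4, -0.6, -0.4]
grip_width: 0.0768
grasp_force: 0.0
```

Emit:
apply_moves --pt "0 0 0 0" --pt "0 0 0 0" --pt "0 0 0 0" --pt "0 0 0 0" --pt "0 0 0 0" --claw 1

```text
clock: 9.2
eef_pos: [0.3519, 0.1461, 0.0364]
tool_rot: [0.014, 1.0, 0.0, 0.001]
ft_force: [-0.3, 1.1, 1.2]
grip_width: 0.043
grasp_force: 61.7
```

Run:
```python
from h import *
o=bot.get_obs();print(o['ft_force'],o['ft_torque'],o['eef_pos'],o['tool_rot'],o['joint_pos'])
```

```text
[-0.2821369   1.0795855   1.18097607] [-0.02151366  0.11231478 -0.02538877] [0.35194554 0.14613912 0.03641046] [1.36204468e-02 9.99906847e-01 3.53997165e-04 8.10094347e-04] [ 3.93561960e-01  2.59739680e-01 -6.26439209e-01  6.82849332e-01
  8.47508568e-06  4.20803714e-01]
```

Emit:
apply_moves --pt "0 0 -0.3 0" --pt "0 0 -0.7 0" --pt "0 0 -1 0" --pt "0 0 -1 0" --pt "0 0 -1 0"

```text
clock: 9.62
eef_pos: [0.3507, 0.1456, 0.1168]
tool_rot: [0.014, 1.0, -0.0, -0.0]
ft_force: [0.9, -0.0, -2.0]
grip_width: 0.0434
grasp_force: 61.3
```

Emit:
apply_moves --pt "0 0 -1 0" --pt "0 0 -1 0" --pt "0 -0.4 -1 0" --pt "-0.5 -0.7 -1 0" --pt "-0.7 -0.9 -1 0"

```text
clock: 10.03
eef_pos: [0.373, 0.1052, 0.2171]
tool_rot: [0.012, 1.0, 0.0, -0.0]
ft_force: [0.1, -0.1, -2.0]
grip_width: 0.043
grasp_force: 61.4
```

Emit:
apply_moves --pt "-0.8 -1 -0.2 0" --pt "-0.8 -1 0 0" --pt "-0.8 -1 0 0" --pt "-0.8 -1 0 0" --pt "-0.8 -1 0 0"

```text
clock: 10.45
eef_pos: [0.4515, 0.0019, 0.2201]
tool_rot: [0.014, 1.0, 0.0, -0.0]
ft_force: [0.8, 0.5, -2.2]
grip_width: 0.0434
grasp_force: 61.5
```

Emit:
apply_moves --pt "-0.8 -1 0 0" --pt "-0.8 -1 0 0" --pt "-0.8 -1 0 0" --pt "-0.8 -1 0 0" --pt "-0.8 -1 0 0"

```text
clock: 10.87
eef_pos: [0.5287, -0.1001, 0.2198]
tool_rot: [0.014, 1.0, 0.0, -0.0]
ft_force: [1.0, 0.1, -2.2]
grip_width: 0.0432
grasp_force: 61.5
```

Emit:
apply_moves --pt "-0.8 -1 0 0" --pt "-0.8 -1 0 0" --pt "-0.8 -1 0 0" --pt "-0.7 -1 0 0" --pt "-0.7 -1 0 0"

```text
clock: 11.28
eef_pos: [0.602, -0.2019, 0.2196]
tool_rot: [0.014, 1.0, 0.0, -0.001]
ft_force: [-0.4, 0.4, -3.0]
grip_width: 0.0432
grasp_force: 61.5
```

Emit:
apply_moves --pt "-0.2 -0.7 0 -0.104" --pt "0 0 0 -0.104" --pt "0 0 0 -0.105" --pt "0 0 0 -0.105" --pt "0 0 0 0"

```text
clock: 11.7
eef_pos: [0.605, -0.2152, 0.2195]
tool_rot: [-0.204, 0.979, 0.0, -0.001]
ft_force: [-0.7, -1.4, -2.3]
grip_width: 0.0433
grasp_force: 61.7
```

Emit:
apply_moves --pt "-0.6 0.15 0 0" --pt "-0.6 0.15 0 0" --pt "-0.6 0 0 0" --pt "-0.2 0 0 0" --pt "0 0 0 0"

```text
clock: 12.12
eef_pos: [0.6409, -0.1924, 0.2193]
tool_rot: [-0.204, 0.979, 0.0, 0.0]
ft_force: [-0.1, -0.9, -1.3]
grip_width: 0.0433
grasp_force: 61.6
```

Run:
```python
from h import *
from scipy.spatial.transform import Rotation as Ro
snap('wrist','w6');o=bot.get_obs();R=Ro.from_quat(o['tool_rot']).as_matrix();P=o['eef_pos']
print(P,np.degrees(np.arctan2(-R[1,0],-R[0,0])))
H=lambda l:P+R@np.array([-l[0],l[1],.0364-l[2]])  # housing local -> world (hx=-tool x, hy=+tool y)
g=cv2.cvtColor(cv2.imread('pics/w6.png'),cv2.COLOR_BGR2GRAY)
for n,l in(('hole-',(-.054,-.022,.006)),('hole+',(-.054,.022,.006)),('fl-',(-.065,-.032,.006)),('fl+',(-.065,.032,.006)),('sh-',(-.046,-.022,.048)),('sh+',(-.046,.022,.048))): print(n,proj('w6',H(l))[0].round(1))
for n,l in(('pinb',(.5683,-.2622,.099)),('base',(.5683,-.2622,.084)),('pina',(.648,-.18,.099))): print(n,proj('w6',l)[0].round(1))
def patch(c,r,s):
    x,y=map(int,c);print(x-r,y-r);print('\n'.join(' '.join('%3d'%v for v in row[::s]) for row in g[y-r:y+r:s,x-r:x+r]))
patch(proj('w6',(.5683,-.2622,.092))[0],22,2)
patch(proj('w6',H((-.054,-.022,.006)))[0],20,2)
patch(proj('w6',H((-.054,.022,.006)))[0],20,2)
```

```text
[ 0.64019553 -0.19295808  0.21933978] 23.51744290583082
hole- [225.4 150.2]
hole+ [323.5 150.3]
fl- [201.5 124.9]
fl+ [347.4 125.1]
sh- [208.3 191.2]
sh+ [339.3 191.3]
pinb [223.2  72.6]
base [226.4  74.4]
pina [286.6 221.5]
202 51
 74  73  73  75  73  72  72  73  74  72  71  74  73  75  73  73  71  72  73  73  71  72
 72  69  68  73  72  73  73  73  72  70  71  73  73  70  73  72  73  71  73  71  71  71
 72  71  70  71  70  70  71  73  70  69  74  71  71  71  73  71  71  70  72  72  72  71
 74  73  72  74  73  73  73  73  73  72  74  71  72  72  71  72  69  51  57  64  74  73
 72  72  72  72  72  71  71  72  72  71  71  69  71  69  72  56  56  51  51  68  72  71
 72  70  73  72  73  72  73  72  73  73  72  72  71  73  56  49  49  51  54  69  73  72
 71  72  73  73  73  73  70  72  69  70  73  72  72  72  52  49  50  53  54  71  71  72
 72  71  74  71  73  70  72  71  73  71  72  69  71  65  49  50  49  53  69  72  71  70
 74  72  72  72  73  73  73  71  74  72  73  78  84  66  51  49  51  56  72  72  75  73
 72  74  74  74  72  72  73  73  73  75  88 126 106  91  71  48  49  61  72 
[... 3583 characters left out ...]
 140 130  59  50  52  52  50  51  48  83 131 110 116 130 143
144 144 146 146 144 141 131  53  53  50  51  49  53  51  90 128 104 118 129 144
144 144 146 145 143 142 134  57  51  52  53  51  49  52 100 123 100 122 136 144
145 143 147 145 145 139 139  84  52  51  52  51  54  52  96 103 114 126 142 144
145 144 146 147 145 142 142 133  77  53  51  51  52  60  94 104 129 134 144 144
144 144 146 148 144 141 143 142 137 111  92  91 102 104 115 133 135 143 143 143
143 143 147 146 144 142 143 145 143 141 137 131 132 132 136 142 145 143 143 143
143 143 146 145 144 141 143 144 145 143 141 140 139 138 146 149 144 143 143 143
143 144 146 145 142 142 141 143 145 145 144 143 141 142 148 148 146 142 144 143
```

Emit:
apply_moves --pt "0 0.9 0 0" --pt "0 0.9 0 0" --pt "0 0.9 0 0" --pt "0 0.9 0 0" --pt "0 0.9 0 0"

```text
clock: 12.58
eef_pos: [0.6029, -0.1108, 0.2198]
tool_rot: [-0.203, 0.979, -0.0, -0.0]
ft_force: [0.8, -0.0, -1.9]
grip_width: 0.0431
grasp_force: 61.7
```

Emit:
apply_moves --pt "0 0 0 0" --pt "0 0 0 0" --pt "0 0 0 0" --pt "0 0 0 0" --pt "0 0 0 0"

```text
clock: 13.0
eef_pos: [0.6041, -0.1121, 0.2196]
tool_rot: [-0.203, 0.979, -0.0, 0.0]
ft_force: [-0.1, -0.0, -3.2]
grip_width: 0.0427
grasp_force: 62.0
```

Run:
```python
from h import *
from scipy.spatial.transform import Rotation as Ro
snap('wrist','w7');o=bot.get_obs();R=Ro.from_quat(o['tool_rot']).as_matrix();P=o['eef_pos'];print(P)
X=[]
for f,l in(('w6',(.5683,-.2622,.099)),('w7',(.5683,-.2622,.099)),('w7',(.648,-.18,.099))):
    g=cv2.cvtColor(cv2.imread(f'pics/{f}.png'),cv2.COLOR_BGR2GRAY)
    c=proj(f,l)[0];x,y=map(int,c);w=g[y-11:y+12,x-11:x+12]
    n,_,st,ce=cv2.connectedComponentsWithStats((w>82).astype(np.uint8));i=1+np.argmax(st[1:,4]) if n>1 else 0
    uv=ce[i]+[x-11,y-11];q=onz(f,uv,.097);print(f,c.round(1),uv.round(1),st[i],q.round(4));X.append(q)
    if f=='w7':print('\n'.join(' '.join('%3d'%v for v in r) for r in w))
d=X[2]-X[1];print('len',np.hypot(*d[:2]),'yaw',np.degrees(np.arctan2(d[1],d[0])-np.arctan2(22,54)),'mid',(X[1]+X[2])/2)
```

```text
[ 0.6040567  -0.11197899  0.21953899]
w6 [223.2  72.6] [225.4  72.3] [ 9  6 10 11 76] [ 0.5675 -0.2612  0.097 ]
w7 [91.7 75.5] [93.4 75.5] [  0   4  23  18 223] [ 0.5681 -0.2622  0.097 ]
 81  81  81  81  81  80  82  81  82  81  82  81  81  81  81  82  80  81  81  82  83  82  83
 83  82  83  81  81  83  81  84  82  83  80  82  82  82  82  81  82  83  85  81  83  83  83
 80  81  82  83  83  81  80  81  82  82  82  81  82  80  83  81  81  82  81  82  82  81  82
 80  82  82  81  81  81  81  81  81  82  81  81  81  82  80  81  82  82  80  82  81  82  81
 81  81  80  81  81  81  81  81  81  81  82  82  81  78  81  82  80  83  81  82  82  82  81
 81  83  83  82  83  81  81  82  82  83  83  85  83  82  83  83  83  81  83  82  82  82  83
 84  84  84  84  84  83  83  83  84  85  85  84  85  81  83  85  90  88  88  86  85  85  84
 84  84  83  83  84  83  83  82  84  82  83  84  85  90  98 101 101 100 102  99  96  91  90
 82  82  84  83  81  84  85  83  82  82  83  87 101 118 114 110 107 107 105 104 101  99  99
 82  84  82  83  81  82  82  82  83  82  86 111 150 159 146 121 111 107 104 102 101 1
[... 2786 characters left out ...]
 98  98  98  97  96  98  98  99  97  96  97  95  96  96  96
 94  95  96  95  96  95  95  96  96  96  96  97  95  96  96  98  98  98  96  98  98  97  98
 94  95  94  95  95  95  96  96  95  96  97  95  96  97  95  96  96  97  97  96  95  94  97
 97  95  95  97  96  96  98  96  95  97  96  95  98  95  96  96  96  98  96  96  96  95  97
 95  96  96  95  94  95  95  96  97  97  96  94  97  95  95  95  97  95  96  95  96  98  97
 97  96  96  95  96  96  97  96  97  96  95  95  97  98  97  96  97  95  95  95  97  96  97
 95  97  95  96  96  97  97  97  96  96  97  96  98  96  95  98  96  96  96  98  97  96  94
len 0.11461500373617108 yaw 23.062351229858347 mid [ 0.60846142 -0.22148316  0.097     ]
```

Run:
```python
from h import *
b=onz('w7',(93.2,74.6),.099);a=onz('w7',(174.5,225.1),.099);b6=onz('w6',(224.5,71.8),.099);d=a-b
print(a,b,b6,np.hypot(*d[:2]),'yaw',np.degrees(np.arctan2(d[1],d[0])-np.arctan2(22,54)),'mid',(a+b)/2)
h1=onz('w6',(229,152.7),.189);h2=onz('w6',(327,153),.189);m=(h1+h2)/2;e=h2-h1
print('holes',h1,h2,np.hypot(*e[:2]),'yaw',np.degrees(np.arctan2(e[1],e[0]))-90)
t=np.radians(23.5);print('housing origin',m+.054*np.array([np.cos(t),np.sin(t),0]),'TCP then .6402,-.19296')
```

```text
[ 0.64820559 -0.17737269  0.099     ] [ 0.56732809 -0.26144637  0.099     ] [ 0.56748126 -0.26156269  0.099     ] 0.11665998720250227 yaw 23.943710265381725 mid [ 0.60776684 -0.21940953  0.099     ]
holes [ 0.59984624 -0.23278918  0.189     ] [ 0.58235061 -0.19237557  0.189     ] 0.04403813219706126 yaw 23.40847696076618
housing origin [ 0.64061967 -0.19104993  0.189     ] TCP then .6402,-.19296
```

Emit:
apply_moves --pt "0.16 -1 0 -0.009" --pt "0.16 -1 0 0" --pt "0.16 -1 0 0" --pt "0.16 -1 0 0" --pt "0.17 -1 0 0"

```text
clock: 13.47
eef_pos: [0.6299, -0.2106, 0.2194]
tool_rot: [-0.208, 0.978, 0.0, -0.0]
ft_force: [0.1, -0.3, -1.9]
grip_width: 0.0432
grasp_force: 61.9
```

Emit:
apply_moves --pt "0 -0.06 0.9 0" --pt "0 0 1 0" --pt "0 0 1 0" --pt "0 0 0.58 0" --pt "0 0 0 0"

```text
clock: 13.88
eef_pos: [0.628, -0.2103, 0.1458]
tool_rot: [-0.208, 0.978, 0.002, -0.003]
ft_force: [0.1, 0.2, -2.4]
grip_width: 0.0433
grasp_force: 61.9
```

Emit:
apply_moves --pt "0 0 0 0" --pt "0 0 0 0" --pt "0 0 0 0" --pt "0 0 0 0" --pt "0 0 0 0"

```text
clock: 14.3
eef_pos: [0.6308, -0.2104, 0.1513]
tool_rot: [-0.208, 0.978, -0.001, 0.001]
ft_force: [1.2, 1.7, -3.2]
grip_width: 0.0432
grasp_force: 61.9
```

Run:
```python
from h import *
snap('wrist','w8');o=bot.get_obs();P=o['eef_pos'];print(P,o['tool_rot'],o['ft_force'])
g=cv2.cvtColor(cv2.imread('pics/w8.png'),cv2.COLOR_BGR2GRAY)
u=proj('w8',(.5674,-.2615,.099))[0];print('pinb pred',u)
c,s=np.cos(np.radians(23.94)),np.sin(np.radians(23.94))
z=P[2]-.0304
hs=[proj('w8',np.r_[P[:2]+[c*-.054-s*y,s*-.054+c*y],z])[0] for y in(-.022,.022)];print(hs)
def patch(q,r,s):
    x,y=map(int,q);print(x-r,max(y-r,0));print('\n'.join(' '.join('%3d'%v for v in row[::s]) for row in g[max(y-r,0):y+r:s,x-r:x+r]))
patch(u,18,1) if False else patch(u,16,2)
for q in hs: patch(q,22,2)
```

```text
[ 0.63067531 -0.21034984  0.15111016] [-2.08457525e-01  9.78031051e-01 -4.22190499e-04  7.38757971e-04] [-0.18927022  0.24567459 -1.83490772]
pinb pred [232.75619388  94.97834933]
[array([226.58865327, 151.63179083]), array([324.44625055, 151.94098666])]
216 78
 78  76  77  78  77  78  76  78  77  77  78  80  62  54  55  55
 77  78  77  77  77  80  78  78  78  78  76  77  60  54  53  54
 78  77  77  77  77  78  76  78  77  78  77  74  52  52  54  53
 76  79  77  79  78  77  78  78  75  75  78  58  57  53  52  51
 78  78  77  78  78  81  79  78  76  78  77  53  54  55  53  53
 80  80  79  78  78  81  80  80  83  83  81  58  55  55  53  56
 77  78  76  77  77  79  81  88  92  98  95  90  65  52  55  53
 77  78  77  78  77  77  84 104 146 132 105  95  87  55  52  54
 76  78  79  77  78  78 101 143 161 161 109  94  90  66  52  54
 76  78  77  76  78  77 102 143 161 160 106  89  85  67  54  52
 76  77  78  78  77  76  87 124 131 125 100  83  80  77  74  73
 81  80  79  78  78  81  79  99 113  90  77  84  79  78  78  80
 80  79  80  81  79  79  80  80  82  85  84  81  80  78  78  78
 75  7
[... 3373 characters left out ...]
 150 153 152 153 149 147 113  56  56  53  53  50  53  54  57  99 129 132 151 151 150
150 152 151 154 152 150 148 145  75  56  53  53  51  51  59  96 115 135 145 151 151 151
151 151 151 153 152 150 148 150 139 105  68  58  63  81 103 111 136 140 150 152 150 151
152 150 152 154 153 149 149 151 150 147 136 120 117 117 133 142 146 151 151 152 150 150
151 150 153 153 153 148 150 150 152 151 148 148 145 143 145 153 155 152 150 151 151 150
149 149 152 154 153 150 150 151 151 151 152 151 150 149 151 155 157 151 152 151 151 142
150 150 152 153 152 149 149 151 152 151 151 150 150 150 152 156 156 152 150 151 150 149
136 135 136 139 137 135 135 137 134 137 136 140 147 149 152 156 155 151 151 152 151 150
```

Run:
```python
from h import *
P=np.array([.63068,-.21035,.15111]);z=P[2]-.0304
b=onz('w8',(232.3,95.4),.099);h1=onz('w8',(228.6,152.8),z);h2=onz('w8',(326.6,152.8),z);e=h2-h1
print(b,h1,h2,np.hypot(*e[:2]),'yaw',np.degrees(np.arctan2(e[1],e[0]))-90)
t=np.radians(23.94);x=np.array([np.cos(t),np.sin(t)]);y=np.array([-x[1],x[0]])
ho=((h1+h2)/2)[:2]+.054*x;jo=b[:2]+.054*x+.022*y
print('ho-TCP',ho-P[:2],'jig',jo);d=jo-ho;print('move tool x',-d@x,'tool y',d@y)
```

```text
[ 0.56767328 -0.26163088  0.099     ] [ 0.59036586 -0.2513502   0.12071   ] [ 0.57234273 -0.21109776  0.12071   ] 0.04410320360652787 yaw 24.120567965778704
ho-TCP [2.87245345e-05 1.03812439e-03] jig [ 0.60810055 -0.21961141]
move tool x 0.024842555234070866 tool y -0.00023953877600327777
```

Emit:
apply_moves --pt "0.4 0 0 0" --pt "0.44 0 0 0" --pt "0.4 0 0 0" --pt "0 0 0 0" --pt "0 0 0.3 0"

```text
clock: 14.77
eef_pos: [0.6077, -0.2212, 0.1456]
tool_rot: [-0.208, 0.978, -0.001, 0.001]
ft_force: [0.5, 0.4, -1.8]
grip_width: 0.0432
grasp_force: 61.9
```

Emit:
apply_moves --pt "0 0 0.2 0" --pt "0 0 0.1 0" --pt "0 0 0.1 0" --pt "0 0 0.1 0" --pt "0 0 0.1 0"

```text
clock: 15.18
eef_pos: [0.6077, -0.2202, 0.1317]
tool_rot: [-0.209, 0.978, 0.0, -0.0]
ft_force: [0.8, -0.8, -2.1]
grip_width: 0.0432
grasp_force: 61.9
```

```bash
python3 -c "
from h import *
o=bot.get_obs();print(o['ft_force'],o['ft_torque'],o['eef_pos'])"
```

```text
[ 0.75572552 -0.79472608 -2.12184225] [-0.02544339 -0.02867652 -0.00643618] [ 0.60774625 -0.22017236  0.13171597]
```

The underside is now below the pin tips with no contact force, so the pins are entering the holes. Continuing down slowly.

Emit:
apply_moves --pt "0 0 0.08 0" --pt "0 0 0.08 0" --pt "0 0 0.08 0" --pt "0 0 0.08 0" --pt "0 0 0 0"

```text
clock: 15.6
eef_pos: [0.6074, -0.2203, 0.1253]
tool_rot: [-0.208, 0.978, 0.0, -0.0]
ft_force: [0.3, 0.0, -1.9]
grip_width: 0.0434
grasp_force: 61.9
```

Emit:
apply_moves --pt "0 0 0.06 0" --pt "0 0 0.06 0" --pt "0 0 0.06 0" --pt "0 0 0 0" --pt "0 0 0 0"

```text
clock: 16.02
eef_pos: [0.6075, -0.2203, 0.122]
tool_rot: [-0.208, 0.978, 0.0, -0.0]
ft_force: [0.2, 0.4, -2.6]
grip_width: 0.0435
grasp_force: 61.9
```

Emit:
apply_moves --pt "0 0 0.05 0" --pt "0 0 0.05 0" --pt "0 0 0.04 0" --pt "0 0 0 0" --pt "0 0 0 0"

```text
clock: 16.43
eef_pos: [0.6078, -0.2204, 0.1205]
tool_rot: [-0.208, 0.978, -0.0, 0.001]
ft_force: [-2.7, 0.4, 4.7]
grip_width: 0.0434
grasp_force: 62.6
```

Emit:
apply_moves --pt "0 0 0.04 0" --pt "0 0 0.04 0" --pt "0 0 0 0" --pt "0 0 0 0" --pt "0 0 0 0"

```text
clock: 16.85
eef_pos: [0.6078, -0.2204, 0.1205]
tool_rot: [-0.208, 0.978, -0.0, 0.001]
ft_force: [-4.2, 0.5, 13.3]
grip_width: 0.043
grasp_force: 63.7
```

```bash
python3 -c "
from h import *
o=bot.get_obs();print(o['ft_force'],o['ft_torque'],o['eef_pos'])"
```

```text
[-4.23914681  0.4682963  13.28447546] [0.6611906  1.20603481 0.03693255] [ 0.60775456 -0.22044047  0.12047911]
```

Seated: the height holds at 0.1205 while the force rises. I'll ease the preload, let go and retreat.

Emit:
apply_moves --pt "0 0 -0.06 0" --pt "0 0 0 0" --pt "0 0 0 0" --pt "0 0 0 0" --pt "0 0 0 0"

```text
clock: 17.27
eef_pos: [0.6077, -0.2204, 0.1205]
tool_rot: [-0.208, 0.978, -0.0, 0.001]
ft_force: [-2.9, 0.5, 8.0]
grip_width: 0.0431
grasp_force: 63.3
```

Emit:
apply_moves --pt "0 0 0 0" --pt "0 0 0 0" --pt "0 0 0 0" --pt "0 0 0 0" --pt "0 0 0 0" --claw 0.1

```text
clock: 17.68
eef_pos: [0.6075, -0.2203, 0.1184]
tool_rot: [-0.208, 0.978, 0.0, -0.0]
ft_force: [0.1, 1.3, -0.3]
grip_width: 0.0769
grasp_force: 0.0
```

Emit:
apply_moves --pt "0 0 -0.2 0" --pt "0 0 -0.6 0" --pt "0 0 -1 0" --pt "0 0 -1 0" --pt "0 0 -1 0"

```text
clock: 18.1
eef_pos: [0.6074, -0.2203, 0.1957]
tool_rot: [-0.208, 0.978, 0.0, -0.0]
ft_force: [0.7, 0.7, 0.4]
grip_width: 0.0772
grasp_force: 0.0
```

Emit:
apply_moves --pt "0 0 -1 0" --pt "0 0 -0.6 0" --pt "0 0 0 0" --pt "0 0 0 0" --pt "0 0 0 0"

```text
clock: 18.52
eef_pos: [0.6071, -0.2202, 0.2258]
tool_rot: [-0.208, 0.978, 0.0, -0.001]
ft_force: [0.4, -0.1, -0.3]
grip_width: 0.077
grasp_force: 0.0
```

Run:
```python
from h import *
snap('wrist','w9');o=bot.get_obs();print(o['eef_pos'],o['ft_force'],o['grip_width'])
g=cv2.cvtColor(cv2.imread('pics/w9.png'),cv2.COLOR_BGR2GRAY)
t=np.radians(24);c,s=np.cos(t),np.sin(t)
W=lambda l:np.array([.6081+c*l[0]-s*l[1],-.2196+s*l[0]+c*l[1],l[2]])
for l in((-.054,-.022,.09),(-.054,.022,.09)):
    x,y=map(int,proj('w9',W(l))[0]);print(x-12,y-12);print('\n'.join(' '.join('%3d'%v for v in r[::2]) for r in g[y-12:y+12:2,x-12:x+12]))
# shell top & flange corner predictions + bright-part silhouette check
m=(g>125).astype(np.uint8);n,lab,st,ce=cv2.connectedComponentsWithStats(m)
x,y=map(int,proj('w9',W((-.06,0,.09)))[0]);i=lab[y,x];print('blob',st[i])
for l in((-.065,-.032,.09),(-.065,.032,.09),(.065,-.032,.09),(.065,.032,.09),(.046,-.022,.132),(.046,.022,.132)):print(l,proj('w9',W(l))[0].round(1))
```

```text
[ 0.60690189 -0.22010512  0.22534256] [ 0.33562688  0.91200766 -0.18048977] 0.07696305229260152
234 122
169 182 188 188 188 188 185 183 186 188 186 183
170 183 188 187 188 189 185 183 160 155 183 183
171 183 188 189 189 182 149 138 131 138 144 182
155 183 188 187 170 135  85  62  73 114 172 184
152 183 187 182 124  64  81  81  64  61 171 182
152 183 187 163  92  88  93  88  81  55 162 183
151 183 187 158 104 125 141  94  78  52 153 182
150 183 188 171 117 123 135  95  63  58 119 144
133 183 188 186 148 112  90  70  60 125 133 134
131 183 188 189 184 152 134 128 146 145 136 133
131 184 187 189 189 190 181 180 180 140 137 134
131 183 187 189 189 189 186 170 164 129 132 130
292 122
137 136 137 133 136 137 136 136 136 139 138 136
137 137 138 135 136 136 137 136 134 141 137 136
137 136 138 134 136 138 133 130 133 140 138 136
135 136 138 135 135 121  93  76  90 120 136 136
136 136 138 134 120  63  49  44  50  75 122 136
135 137 138 132  87  48  48  46  44  49 104 134
136 136 137 130  70  47  46  47  46  47  97 131
135 137 137 132  80  46  45  48  44  53 109 133
134 137 137 133 123  58  48  45  48  90 123 134
135 138 136 134 134 126  99  88 105 126 134 135
134 138 137 134 134 136 136 129 134 138 135 135
132 135 135 131 133 135 134 135 135 139 134 136
blob [ 234  119   86  163 5977]
(-0.065, -0.032, 0.09) [232.4 118.9]
(-0.065, 0.032, 0.09) [318.7 119. ]
(0.065, -0.032, 0.09) [238.  275.8]
(0.065, 0.032, 0.09) [312.8 275.8]
(0.046, -0.022, 0.132) [244.8 280.9]
(0.046, 0.022, 0.132) [305.9 281. ]
```

The pin shows inside its hole at about (244,134), the other hole is empty, and the flange outline matches the flush pose. Handing in.

```bash
python3 -c "
from h import *
print(bot.job_done())"
```

```text
the job is handed in; nothing more can be done
None
```

The housing sits level and flush over both jig pins, was held until it rested on the jig, and has been released; I never moved the gripper onto the hood, reel, dish or screwdriver, and the job is handed in at about 18.6 s of the 42 s (levelled by pressing it flat on clear bench and regripping, since the tool cannot tilt).

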